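Roll a leg blank into the carver's V-cradle

ROBOT

A 7-joint arm with a two-finger parallel gripper is mounted at the origin on the work surface. World frame = base frame: x ahead of the robot, y to its left, z up, the work surface at z = 0. Lengths are in mm, angles in degrees, forces in N, time in s.
With the tool pointing down it reaches from about 400 to 925 mm from the base axis. Payload 4.1 kg.
Tool frame: the origin (TCP) lies where the fingers leave the gripper's body, on its centre line; the fingertips stand 73 mm ahead of it and the grasp point (between the pads) lies 54 mm ahead of it (bot.tcp_to_grasp is the distance from the TCP to the grasp point, in mm); z points along the fingers, y is the line along which they close (so a half turn about z gives the same grasp; the last joint's range is limited). The gripper opens to 85 mm and grips with 20 to 120 N. Pads are 22 mm wide; open, the fingers measure 114 mm over their backs; the gripper's body (76 mm by 85 mm) begins 54 mm behind the grasp point. The pads swing forward as they close: fully open they stand 13 mm farther back than shut.
Start: joints at [-5.672, 22.827, 2.584, 88.041, -1.071, 69.15, -2.905], TCP at [650.025, 0.031, 303.947] pointing down, gripper open.
Joint ranges: [-161.44, 161.44], [-28.35, 127.94], [-78.24, 83.42], [0, 140.83], [-78.03, 258.03], [13.02, 114.36], [-168.23, 168.23]. Speed limits (degrees/s): [147.25, 147.25, 180, 180, 180, 180, 180].

INTERFACE

Orientations are given as a 3x3 rotation matrix whose columns are the frame's x, y, z axes.
In Python, from workcell import sensors, imaging, bot gives the robot as it stands.
- The arm moves only by the tool play_rows, never from a script. Its argument "series" is a list of rows, each a list of 5 numbers: the shift along the tool's x, y, z in mm, then the turn about the tool's z in degrees, then the opening, from 0 (shut) to 1 (fully open). A call has 1 to 10 rows; each row shifts and turns the commanded pose from where the row before left it, along the tool's axes as they then stand; what a row does not reach is not made up. A row lasts 1/12 s, in which the tool goes at most 41.7 mm and 7.16 degrees, less where a joint would pass 70% of its speed; a pose out of reach is approached as far as the arm can. A call is refused whole if a number of a shift passes 41.7 or a number of a turn 7.16, either way. A call with a gripper value outside its range is refused whole. The fingers move at their own pace and stop on an object; "force" is the grip in N (left out, the last holds). Time passes only in rows, so rows that do not move let the fingers close. It gives the time, the measured TCP pose, the force, the opening and the grip force at its end, in the units of the state.
- sensors.observe(): the state, without advancing time (a new reading comes with each control period).
- imaging.grab_frame(name): name is "scene" or "side" or "wrist"; returns a dict with "frame" (400x640x3 uint8, red, green, blue), "intrinsics" (3x3 intrinsics, pixels), "distortion" ([k1, k2, p1, p2, k3] as OpenCV has them; the pictures are not rectified), "R" (3x3) and "t" (3): a world point X has camera coordinates R X + t. Camera axes: x right, y down, z forward; pixel columns grow to the right and rows downward; lengths in mm; the calibration is good to about 2 mm. A picture is of the moment at which its call begins. There is no depth.
- bot.job_done(): hands the job in; it is judged then, once.
The state is a dict: "clock": time; "qpos": joint angles; "joint_vel": joint speeds; "tau": joint torques, N m; "eef_pos": TCP position; "ee_rot": TCP orientation; "ft_force": force on the tool from outside, world axes, zero at the start; "ft_torque": the same for the moment, N m; "opening": finger opening in mm; "grasp_force": force on a finger pad.
Only numpy, scipy, OpenCV 4.12 (cv2) and the standard library are available. Lean on these libraries where they do the work, as an engineer would, in place of code of your own. Each camera call takes 0.05 s, during which the arm holds its last target. There are 200 camera calls.

TASK

With the fingers, roll the round leg blank across the bench, up the low ramp of the wooden V-cradle and over its edge so that it drops into the V; then push on its near end so that it slides along the V until its other end butts against the cradle's end stop, ready for carving. Only push it: do not grip, lift or carry it. Leave the tools, the glue bottle and everything else on the bench where they are.

Things in the scene. Friction and masses are not known exactly. Their poses are not given: they have to be found in the camera images.
- blank_center (a point): the round leg blank, loose, of plain wood: cylinder 50 mm in diameter, 160 mm long, about 0.2 kg, lying on the bench on the cradle's ramp (-y) side, axis roughly along the V (within 10 degrees), 160 to 260 mm from it. Point: middle of its axis, 25 mm above the bench at the start; x along its axis, y and z turn as it rolls. Pushed, it rolls easily; let go, it stops within a few cm
- blank_mark_a (a point): point on the blank's axis 45 mm from its middle towards the robot-side end (-x), at a pencil ring round the blank
- blank_mark_b (a point): point on the blank's axis 45 mm from its middle towards the other end (+x, the end that goes to the stop), at a pencil ring round the blank
- cradle: V-cradle of pale wood fixed to the bench: a 170 mm long block, wide 120 degree V along its top. Origin: on the bench under the V's bottom, half-way along; x along the V to the end stop, y across, away from the blank. Outline (y, height in mm): ramp (-77, 0) to (-19, 11), flat edge to (-16, 11), V bottom (0, 2), far face to (36, 23), flat to (50, 23). The -x end is open
- stop (a point): end stop: wooden block 22 mm thick, 90 mm wide, 50 mm high, across the cradle's +x end. Point: on its face, where the blank's end comes to rest, 31 mm above the bench over the V's bottom (the seated blank's axis height); axes as the cradle's. With the blank home, its middle is 80 mm from here along -x and its near end is 10 mm inside the open end of the V
- gouge_a: carving gouge lying on the bench beyond the blank's far end: wooden handle 32 mm thick and 130 mm long, steel blade to +x, 185 mm from handle middle to tip, 32 mm high; origin under the handle's middle, x along the tool
- mallet: round carver's mallet standing on its head, handle up: head 84 mm across, 235 mm high in all; origin at the centre of its foot
- glue: white glue bottle standing behind the cradle, 56 mm across, 150 mm high; origin at the centre of its foot
- stone: oilstone in a wooden tray, 220 x 75 x 32 mm high, lying; origin at the centre of its underside, x along its length
- brush: bench brush 240 mm long, 42 mm wide, 20 mm high, lying; origin under its middle, x along its length
- blank: the leg blank itself, origin and axes as at blank_center
Not all that is in view belongs to the job. What is shaped like the blank but red is not meant.

How it is judged:
By the outcome, as a careful person would: the job done as asked, in the order asked, and still so for the second after the job is handed in, with the robot touching nothing.
It also fails if it takes over 51 s, if anything falls off the work surface, if the arm or the gripper's body presses on something with over 40 N, if the wrist force passes 120 N, or if a joint passes its speed limit or range.

## Working session

There is one attempt and no reset: what is moved stays moved. The work goes in short steps, Python scripts to look and compute and a tool call to move; the robot and the scene stay as the last step left them, time stands still between calls to the robot, and variables do not carry over. Pictures are saved under pics/ and viewed, at most 13 in all, crops included, and the job is handed in when it is done.

Besides the shell and the picture viewer there is one more tool, called after "Request:" in YAML: its name, and indented under it one key for each argument. play_rows: Moves the arm, as the interface text tells. Its arguments: {"type":"object","properties":{"series":{"type":"array"},"force":{"type":"number"}},"required":["series"]}

```bash
ls; mkdir -p pics
cat > h.py <<'E'
import numpy as np, cv2
from workcell import sensors, imaging, bot
def grab(n,fn=None):
    d=imaging.grab_frame(n)
    if fn: cv2.imwrite('pics/'+fn,cv2.cvtColor(d['frame'],cv2.COLOR_RGB2BGR))
    np.savez('cal_'+n+'.npz',K=d['intrinsics'],D=d['distortion'],R=d['R'],t=d['t'])
    return d
def ray(n,uv):
    c=np.load('cal_'+n+'.npz')
    p=cv2.undistortPoints(np.array([[uv]],float),c['K'],c['D'])[0,0]
    R=c['R']; return -R.T@c['t'], R.T@np.array([p[0],p[1],1])
def at(n,uv,z):
    o,d=ray(n,uv); return o+d*(z-o[2])/d[2]
def proj(n,X):
    c=np.load('cal_'+n+'.npz')
    return cv2.projectPoints(np.array(X,float).reshape(-1,3),cv2.Rodrigues(c['R'])[0],c['t'],c['K'],c['D'])[0][:,0]
E
python3 - <<'E'
from h import *
for n in ['scene','side','wrist']:
    d=grab(n,n+'0.png'); print(n,(-d['R'].T@d['t']).round(), d['R'][2].round(2))
a=[cv2.imread(f'pics/{n}0.png') for n in ['scene','side']]
s=sensors.observe(); print(s['clock'],s['eef_pos'],s['ee_rot'],s['ft_force'])
E
```

```text
pics
scene [1282.  -35.  965.] [-0.63  0.06 -0.78]
side [ 375. -891.  628.] [ 0.12  0.84 -0.52]
wrist [651.  69. 373.] [-0.   -0.27 -0.96]
0.15 [6.49628626e+02 3.10942680e-02 3.03132722e+02] [[-1.12364345e-04  9.99998946e-01 -1.44737231e-03]
 [ 9.99999988e-01  1.12206187e-04 -1.09353619e-04]
 [-1.09191100e-04 -1.44738458e-03 -9.99998947e-01]] [-0.38919649 -0.55996834  0.64652946]
```

View pics/scene0.png

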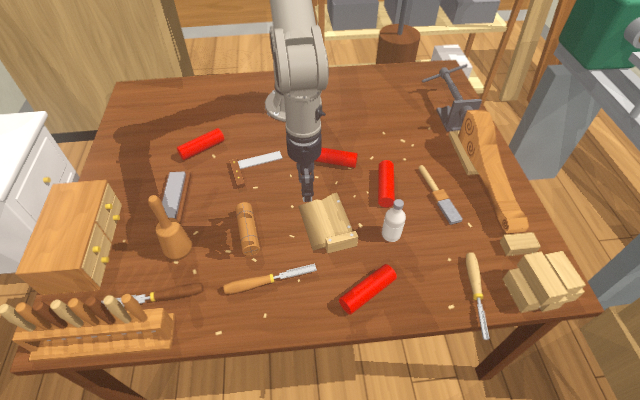

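View pics/side0.png

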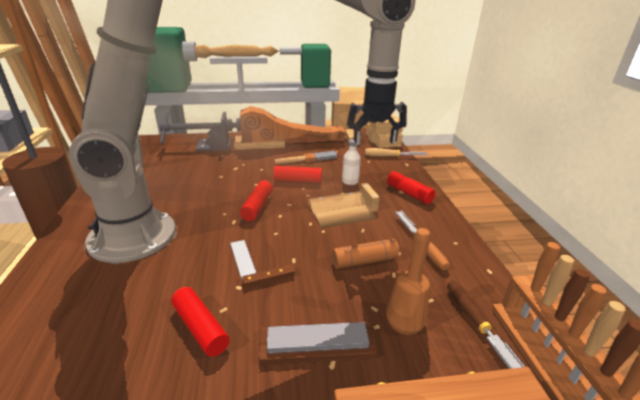

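The blank is the plain wood cylinder with two rings at scene (248,228) and side (366,253). The red cylinders at (200,143), (335,157), (386,183) and (368,288) have the same shape, but red is excluded. The cradle is at (330,222), with its stop towards +x. I'll confirm both in one enlarged crop.

Run:
```python
import cv2,numpy as np
a=cv2.imread('pics/scene0.png')[180:280,220:370]; a=cv2.resize(a,None,fx=5.2,fy=5.2,interpolation=cv2.INTER_CUBIC)
cv2.imwrite('pics/c1.png',a)
b=cv2.imread('pics/side0.png')[175:285,290:440]; b=cv2.resize(b,None,fx=5.2,fy=5.2,interpolation=cv2.INTER_CUBIC)
cv2.imwrite('pics/c2.png',b)
```

```text
(no output)
```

View pics/c1.png

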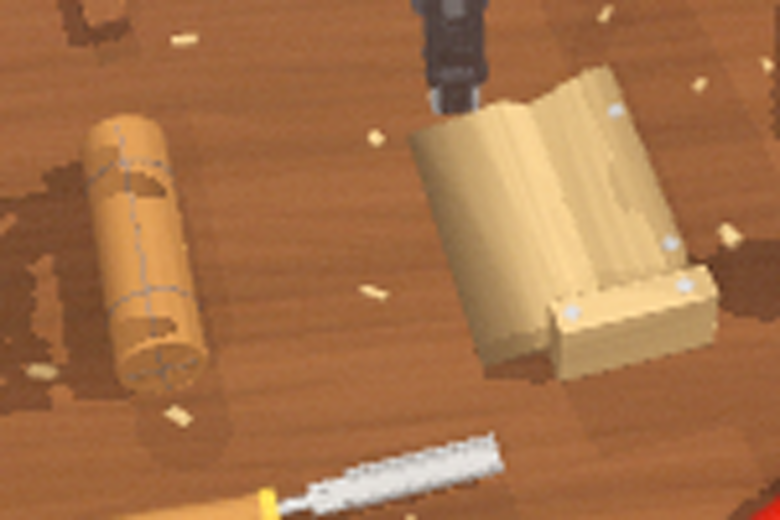

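View pics/c2.png

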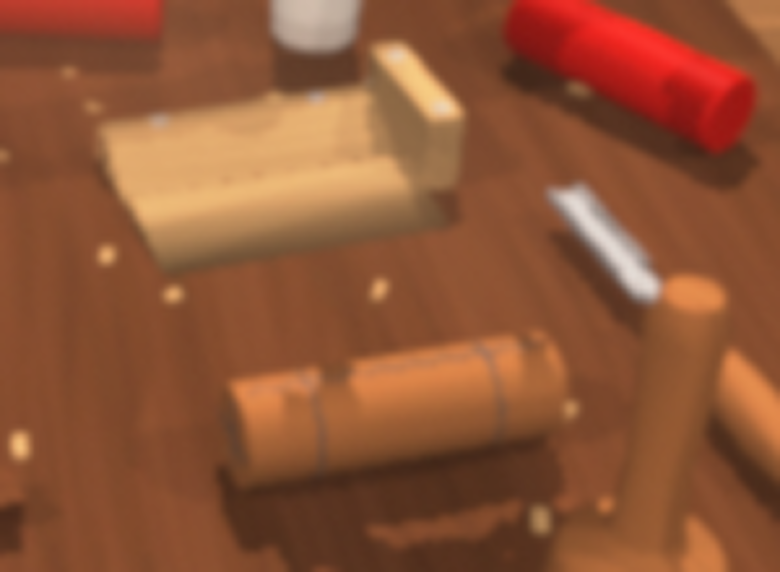

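The crops confirm that the blank is the ringed plain-wood cylinder. Its +x end face is at c1 (163,366) and its near end at c2 (237,432). The cradle's ramp foot runs from c1 (412,133) to (485,365). Next I fit both poses.

Run:
```python
from h import *
from scipy.optimize import least_squares
S=lambda p:np.array(p)/5.2+[220,180]-.4; D=lambda p:np.array(p)/5.2+[290,175]-.4
obs=[('scene',S((412,133)),(-85,-77,0)),('scene',S((485,365)),(85,-77,0)),('scene',S((607,68)),(-85,50,23)),
('scene',S((562,380)),(107,-45,0)),('scene',S((716,345)),(107,45,0)),('scene',S((718,293)),(107,45,50)),
('side',D((168,270)),(-85,-77,0)),('side',D((100,128)),(-85,50,23)),('side',D((462,115)),(107,-45,50)),('side',D((375,45)),(85,45,50))]
def T(p,L):
    c,s=np.cos(p[2]),np.sin(p[2]); return np.array([p[0]+c*L[0]-s*L[1],p[1]+s*L[0]+c*L[1],L[2]])
f=lambda p:np.concatenate([proj(n,T(p,L))[0]-uv for n,uv,L in obs])
r=least_squares(f,[700,50,0.1],loss='soft_l1'); print(r.x[:2],np.degrees(r.x[2]),f(r.x).reshape(-1,2).round(1).tolist())
b=at('scene',S((163,366)),25); a=at('side',D((237,432)),25); print('blank ends',a,b,np.linalg.norm(a-b),np.degrees(np.arctan2(*(b-a)[1::-1])))
# silhouette: blank mid left/right in scene
m=(a+b)/2; print('mid',m)
c,s=np.cos(r.x[2]),np.sin(r.x[2]); Rc=np.array([[c,s],[-s,c]])
for q in(a,m,b): print('in cradle',Rc@(q[:2]-r.x[:2]))
# other objects near: gouge tip, mallet foot, marks
print('gouge tip',at('scene',S((497,450)),5),'mallet foot R',at('scene',(190,245),0),at('scene',(175,259),0))
print('saw',[at('scene',q,0) for q in((282,157),(237,186))])
print('redblank',at('scene',(335,158),25))
for n,d in(('scene',S),('side',D)):
  print(n,(proj(n,[a,b])))
```

```text
[583.5671607   73.76786746] 10.955061287531601 [[-0.4, 0.6], [1.1, 0.4], [0.9, -0.7], [-0.8, 1.1], [-0.7, -0.0], [0.3, 0.3], [-0.5, 0.7], [-0.8, -1.2], [1.0, -0.1], [-1.4, 0.3]]
blank ends [ 524.77009297 -182.61948346   25.        ] [ 678.0697765  -162.31706614   25.        ] 154.63822657975308 7.54412958519543
mid [ 601.41993474 -172.4682748    25.        ]
in cradle [-106.44918218 -240.54134883]
in cradle [ -29.26704012 -245.14159104]
in cradle [  47.91510193 -249.74183324]
gouge tip [736.44061499  12.43379953   5.        ] mallet foot R [ 626.70199221 -343.18290075    0.        ] [ 6.70123437e+02 -3.81450606e+02 -1.13686838e-13]
saw [array([292.68749459, -58.89450937,   0.        ]), array([ 4.11062385e+02, -2.11739500e+02, -1.13686838e-13])]
redblank [342.5035421  119.44769886  25.        ]
scene [[244.34951771 207.75445398]
 [250.94615385 249.98461538]]
side [[335.17692308 257.67692308]
 [393.48722942 248.28613289]]
```

Request:
play_rows:
  series:
    - [-24,-4,0,-0.7,1]
    - [-24,-4,0,-0.7,1]
    - [-24,-4,0,-0.7,1]
    - [-24,-4,0,-0.7,1]
    - [-24,-4,0,-0.7,1]
    - [-24,-4,0,-0.7,1]
    - [-24,-4,0,-0.7,1]
    - [-24,-4,0,-0.7,1]
    - [-24,-4,0,-0.7,1]
    - [-24,-4,0,-0.7,1]

```text
clock: 0.98
eef_pos: [622.9, -242.7, 303.6]
ee_rot: [[-0.123, 0.992, -0.001], [0.992, 0.123, 0.0], [0.0, -0.001, -1.0]]
ft_force: [-0.2, -0.7, 0.2]
opening: 85.4
grasp_force: 0.0
```

Request:
play_rows:
  series:
    - [0,0,20,0,1]
    - [0,0,20,0,1]
    - [0,0,20,0,1]
    - [0,0,20,0,1]
    - [0,0,20,0,1]
    - [0,0,20,0,1]
    - [0,0,10,0,1]
    - [0,0,10,0,1]
    - [0,0,0,0,1]
    - [0,0,0,0,1]

```text
clock: 1.82
eef_pos: [623.5, -241.7, 164.0]
ee_rot: [[-0.122, 0.993, 0.0], [0.993, 0.122, -0.0], [-0.0, 0.0, -1.0]]
ft_force: [-0.1, -0.3, 0.5]
opening: 85.3
grasp_force: 0.0
```

Run:
```python
from h import *
s=sensors.observe(); p=s['eef_pos'];R=s['ee_rot']; print(s['clock'],p,R.round(3).tolist(),s['ft_force'],s['opening'])
ims=[]
for n in ['scene','side']:
    d=grab(n); im=cv2.cvtColor(d['frame'],cv2.COLOR_RGB2BGR)
    g=proj(n,[p+R@np.array([0,y,z]) for z in(60,73) for y in(-50,50)]); print(n,g.round(1).tolist())
    c={'scene':(200,150),'side':(300,170)}[n]
    im=cv2.resize(im[c[1]:c[1]+130,c[0]:c[0]+160],None,fx=4.6,fy=4.6,interpolation=cv2.INTER_CUBIC)[:590]
    for q in g: cv2.circle(im,tuple(int(v) for v in ((q-c)*4.6)),3,(255,0,255),1)
    cv2.imwrite(f'pics/d_{n}.png',im)
w=grab('wrist','w1.png')
```

```text
1.8167 [ 623.46769114 -241.68174211  164.04284971] [[-0.122, 0.993, 0.0], [0.993, 0.122, -0.0], [-0.0, 0.0, -1.0]] [-0.09998934 -0.31310601  0.49776913] 85.29446226087263
scene [[216.7, 206.0], [219.2, 234.9], [217.6, 208.8], [220.1, 237.6]]
side [[363.8, 247.4], [405.4, 241.1], [363.3, 252.0], [404.6, 245.7]]
```

View pics/d_side.png

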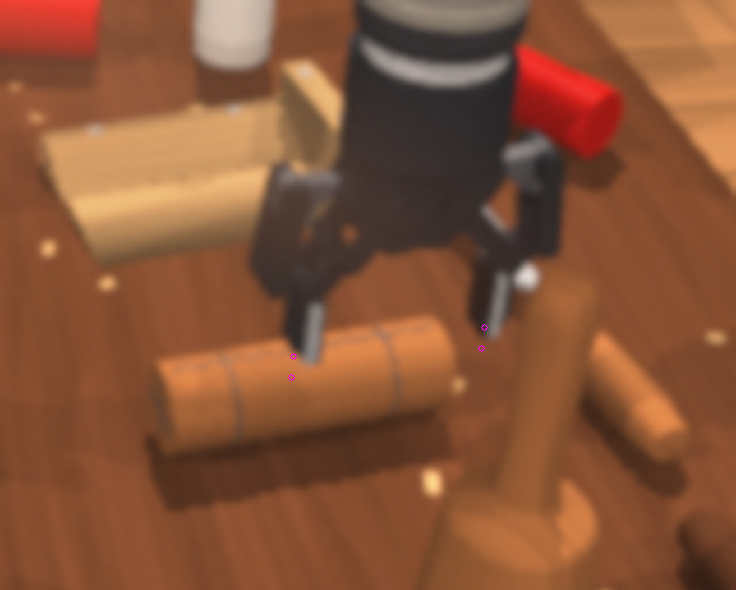

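View pics/w1.png

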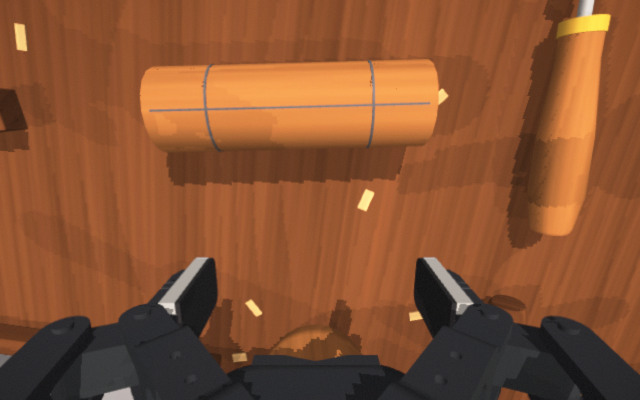

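The side view shows the open tips about 60 mm ahead of the TCP. The wrist view shows the blank from (142,108) to (437,103), roughly parallel to the fingers, with its centre slightly towards -x. I check the mallet clearance before lowering.

Run:
```python
from h import *
a=at('wrist',(143,108),30);b=at('wrist',(437,104),30);print(a,b,np.linalg.norm(a-b))
a=at('wrist',(208,108),50);b=at('wrist',(372,105),50);print('line',a,b,np.linalg.norm(a-b),np.degrees(np.arctan2(*(b-a)[1::-1])))
print('mallet top',at('scene',(154,201),235),at('side',(423,234),235),'foot',at('scene',(174,245),0),at('side',(407,322),0))
print('wristblob',at('wrist',(315,345),80),at('wrist',(315,345),0))
```

```text
[ 515.9499899  -184.02171829   30.        ] [ 688.2338726  -160.62006584   30.        ] 173.86596439057394
line [ 560.10807205 -178.73865549   50.        ] [ 646.95852865 -166.54459074   50.        ] 87.70232052850041 7.992255529455851
mallet top [ 649.90738387 -368.11175275  235.        ] [ 635.90231392 -382.85724075  235.        ] foot [ 621.91513194 -390.14343982    0.        ] [ 645.1409569  -374.07165177    0.        ]
wristblob [ 632.06592812 -296.42056747   80.        ] [ 639.85150688 -359.663143      0.        ]
```

Request:
play_rows:
  series:
    - [0,-3,20,-0.5,1]
    - [0,-3,20,-0.5,1]
    - [0,-3,20,0,1]
    - [0,-2,20,0,1]
    - [0,0,6,0,1]
    - [5,0,0,0,1]
    - [5,0,0,0,1]
    - [5,0,0,0,1]
    - [5,0,0,0,1]
    - [5,0,0,0,1]

```text
clock: 2.8
eef_pos: [609.8, -217.6, 79.3]
ee_rot: [[-0.14, 0.99, 0.002], [0.99, 0.14, -0.0], [-0.001, 0.002, -1.0]]
ft_force: [0.0, -0.5, 0.5]
opening: 85.0
grasp_force: 0.0
```

Request:
play_rows:
  series:
    - [4,0,0,0,1]
    - [4,0,0,0,1]
    - [4,0,0,0,1]
    - [4,0,0,0,1]
    - [4,0,0,0,1]
    - [4,0,0,0,1]
    - [4,0,0,0,1]
    - [4,0,0,0,1]
    - [4,0,0,0,1]
    - [4,0,0,0,1]

```text
clock: 3.63
eef_pos: [603.3, -178.4, 77.9]
ee_rot: [[-0.139, 0.99, 0.0], [0.99, 0.139, -0.0], [-0.0, 0.0, -1.0]]
ft_force: [0.0, -0.6, -0.3]
opening: 85.6
grasp_force: 0.1
```

Run:
```python
from h import *
grab('wrist','w2.png')
c=np.array([583.5,74]);a=np.radians(11);Rc=np.array([[np.cos(a),np.sin(a)],[-np.sin(a),np.cos(a)]])
s=sensors.observe(); print(s['clock'],s['eef_pos'],Rc@(s['eef_pos'][:2]-c),s['ft_force'])
```

```text
3.6833 [ 603.28985756 -177.16921923   77.81703047] [ -28.49908425 -250.33061608] [-0.07384798  2.03677273  0.36916088]
```

View pics/w2.png

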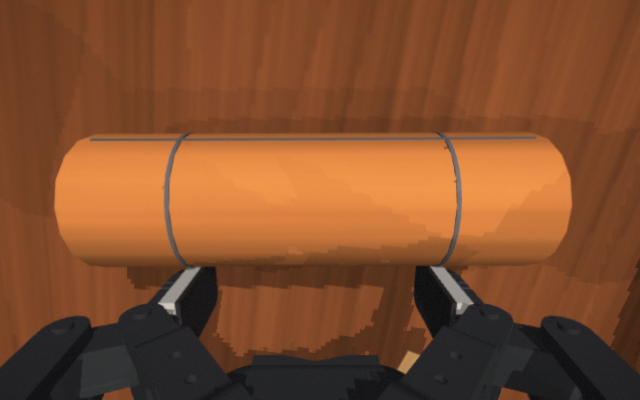

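The blank sits centred and square on the two fingers and is rolling, with the pencil line turning. I carry on pushing.

Request:
play_rows:
  series:
    - [5,0,0,-0.3,1]
    - [5,0,0,-0.3,1]
    - [5,0,0,-0.3,1]
    - [5,0,0,-0.3,1]
    - [5,0,0,-0.3,1]
    - [5,0,0,-0.3,1]
    - [5,0,0,-0.3,1]
    - [5,0,0,-0.3,1]
    - [5,0,0,-0.3,1]
    - [5,0,0,-0.3,1]

```text
clock: 4.52
eef_pos: [595.2, -128.9, 77.9]
ee_rot: [[-0.191, 0.981, 0.0], [0.981, 0.191, -0.0], [-0.0, 0.0, -1.0]]
ft_force: [-0.6, -0.1, -0.6]
opening: 85.4
grasp_force: 0.1
```

Request:
play_rows:
  series:
    - [5,0,0,0,1]
    - [5,0,0,0,1]
    - [5,0,0,0,1]
    - [5,0,0,0,1]
    - [5,0,0,0,1]
    - [5,0,0,0,1]
    - [5,0,0,0,1]
    - [5,0,0,0,1]
    - [5,0,0,0,1]
    - [5,0,0,0,1]

```text
clock: 5.35
eef_pos: [585.6, -79.8, 77.9]
ee_rot: [[-0.191, 0.982, 0.0], [0.982, 0.191, -0.0], [-0.0, 0.0, -1.0]]
ft_force: [0.1, -0.4, -0.3]
opening: 85.8
grasp_force: 0.1
```

Request:
play_rows:
  series:
    - [5,0,0,0,1]
    - [5,0,0,0,1]
    - [5,0,0,0,1]
    - [5,0,0,0,1]
    - [5,0,0,0,1]
    - [5,0,0,0,1]
    - [5,0,0,0,1]
    - [5,0,0,0,1]
    - [5,0,0,0,1]
    - [5,0,0,0,1]

```text
clock: 6.18
eef_pos: [576.8, -31.9, 78.5]
ee_rot: [[-0.189, 0.982, 0.002], [0.982, 0.189, -0.001], [-0.001, 0.002, -1.0]]
ft_force: [1.3, -3.0, 2.2]
opening: 85.3
grasp_force: 1.6
```

Run:
```python
from h import *
grab('wrist','w3.png');grab('scene','s3.png')
c=np.array([583.5,74]);a=np.radians(11);Rc=np.array([[np.cos(a),np.sin(a)],[-np.sin(a),np.cos(a)]])
s=sensors.observe(); print(s['clock'],s['eef_pos'],Rc@(s['eef_pos'][:2]-c),s['ft_force'])
```

```text
6.2833 [575.75181248 -29.54788532  77.81172816] [ -27.36369946 -100.16699514] [ 0.86519318 -0.03420405  0.38574183]
```

View pics/w3.png

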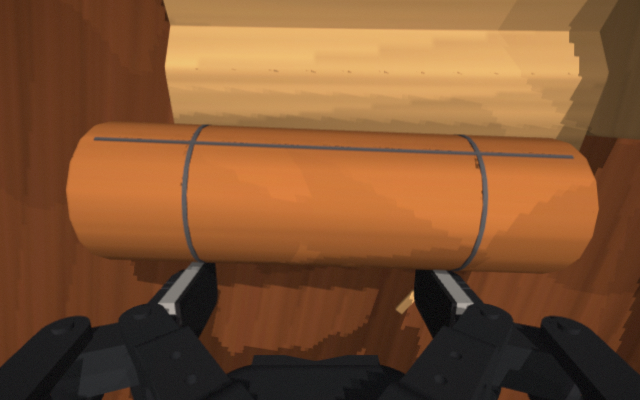

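The blank is at the ramp foot, slightly ahead at its left end and clear of the stop. The fingers will square it on the ramp.

Request:
play_rows:
  series:
    - [4,0,0,0,1]
    - [4,0,0,0,1]
    - [4,0,0,0,1]
    - [4,0,0,0,1]
    - [4,0,0,0,1]
    - [4,0,0,0,1]
    - [4,0,0,0,1]
    - [4,0,0,0,1]
    - [4,0,0,0,1]
    - [4,0,0,0,1]

```text
clock: 7.12
eef_pos: [569.0, 7.1, 78.4]
ee_rot: [[-0.19, 0.982, 0.001], [0.982, 0.19, -0.001], [-0.002, 0.001, -1.0]]
ft_force: [2.0, -4.5, 4.0]
opening: 85.2
grasp_force: 2.5
```

Request:
play_rows:
  series:
    - [4,0,0,0,1]
    - [4,0,0,0,1]
    - [4,0,0,0,1]
    - [4,0,0,0,1]
    - [4,0,0,0,1]
    - [0,0,0,0,1]
    - [0,0,0,0,1]
    - [0,0,0,0,1]
    - [0,0,0,0,1]
    - [0,0,0,0,1]

```text
clock: 7.95
eef_pos: [564.8, 27.3, 77.9]
ee_rot: [[-0.19, 0.982, 0.0], [0.982, 0.19, -0.0], [-0.0, 0.0, -1.0]]
ft_force: [-0.7, 0.3, -0.5]
opening: 85.1
grasp_force: 0.0
```

Run:
```python
from h import *
grab('wrist','w4.png');grab('scene','s4.png');grab('side','d4.png')
c=np.array([583.5,74]);a=np.radians(11);Rc=np.array([[np.cos(a),np.sin(a)],[-np.sin(a),np.cos(a)]])
s=sensors.observe(); print(s['clock'],s['eef_pos'],Rc@(s['eef_pos'][:2]-c),s['ft_force'])
A=[cv2.resize(cv2.imread('pics/w4.png'),(400,250)),cv2.resize(cv2.imread('pics/s4.png')[170:270,260:420],(400,250)),cv2.resize(cv2.imread('pics/d4.png')[150:275,280:480],(400,250))]
cv2.imwrite('pics/m4.png',np.vstack([np.hstack(A[:2]),np.hstack([A[2],A[2]*0])]))
```

```text
8.1 [564.70712055  27.40236678  77.95467657] [-27.33884891 -42.15565301] [-0.08243647  0.07396802 -0.60057487]
```

View pics/m4.png

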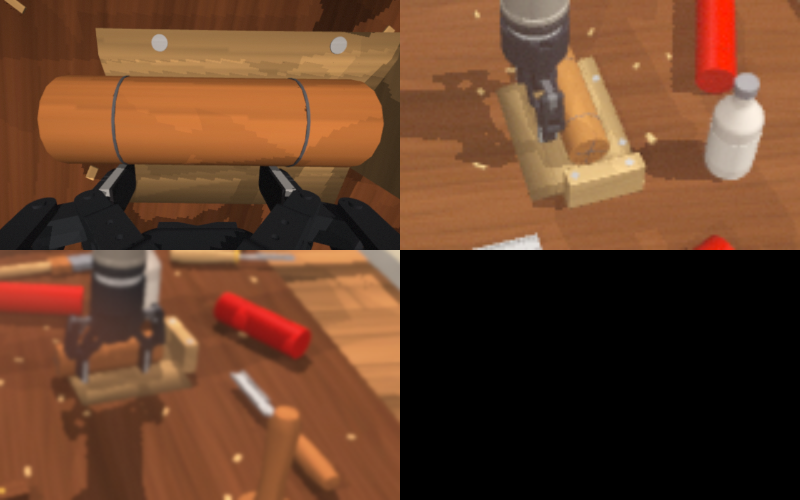

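The blank is seated in the V, with its middle near x_c = -23 mm, so it needs about 28 mm towards the stop. I back off, raise, go round to the near end, shut the fingers and turn 90°.

Request:
play_rows:
  series:
    - [-6,0,0,0,1]
    - [-4,0,10,0,1]
    - [0,0,-20,0,1]
    - [0,0,-25,0,1]
    - [0,0,-25,0,1]
    - [0,0,-20,0,1]
    - [9,-20,0,0,0]
    - [15,-33,0,0,0]
    - [15,-33,0,0,0]
    - [15,-32,0,0,0]

```text
clock: 8.93
eef_pos: [438.9, 47.7, 157.3]
ee_rot: [[-0.189, 0.982, -0.001], [0.982, 0.189, -0.0], [-0.0, -0.001, -1.0]]
ft_force: [0.0, 1.5, 1.5]
opening: 38.7
grasp_force: 0.0
```

Request:
play_rows:
  series:
    - [0,0,0,7.1,0]
    - [0,0,0,7.1,0]
    - [0,0,0,7.1,0]
    - [0,0,0,7.1,0]
    - [0,0,0,7.1,0]
    - [0,0,0,7.1,0]
    - [0,0,0,7.1,0]
    - [0,0,0,7.1,0]
    - [0,0,0,7.1,0]
    - [0,0,0,7.1,0]

```text
clock: 9.77
eef_pos: [440.4, 47.6, 157.4]
ee_rot: [[0.869, 0.494, -0.0], [0.494, -0.869, -0.001], [-0.001, 0.0, -1.0]]
ft_force: [-0.3, 0.2, 0.2]
opening: -0.2
grasp_force: 0.0
```

Request:
play_rows:
  series:
    - [0,0,0,7,0]
    - [0,0,0,7,0]
    - [0,0,0,5,0]
    - [0,0,15,0,0]
    - [0,0,15,0,0]
    - [0,0,10,0,0]
    - [0,0,0,0,0]
    - [0,0,0,0,0]

```text
clock: 10.43
eef_pos: [440.1, 47.8, 117.3]
ee_rot: [[0.982, 0.19, -0.001], [0.19, -0.982, -0.001], [-0.002, 0.0, -1.0]]
ft_force: [-0.5, 0.3, 0.3]
opening: 0.3
grasp_force: 0.0
```

Run:
```python
from h import *
grab('wrist','w5.png')
c=np.array([583.5,74]);a=np.radians(11);Rc=np.array([[np.cos(a),np.sin(a)],[-np.sin(a),np.cos(a)]])
s=sensors.observe(); print(s['clock'],s['eef_pos'],s['ee_rot'].round(3).tolist(),Rc@(s['eef_pos'][:2]-c),s['ft_force'],s['opening'],s['qpos'])
```

```text
10.4833 [440.63946569  48.00297718 117.90997691] [[0.982, 0.19, -0.0], [0.19, -0.982, -0.0], [-0.0, 0.0, -1.0]] [-145.19624972    1.73969075] [ 0.48278207  0.26285788 -0.15597586] -0.05983470737200546 [-25.20387248  16.89251165  15.38796794 125.9166424   -7.17137184
  37.98536688 -83.8118262 ]
```

View pics/w5.png

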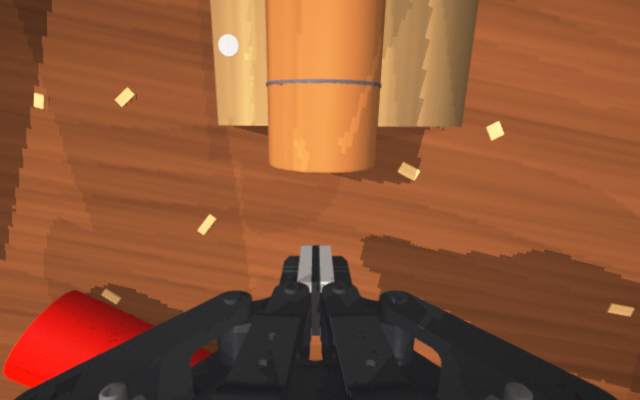

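The near end of the blank is at (322,165), in line with the shut fingers at (316,270). The red cylinder to the left is lower than the gripper body and clear of it. I lower and push.

Request:
play_rows:
  series:
    - [0,0,11,0,0]
    - [0,0,11,0,0]
    - [5,1,0,0,0]
    - [5,1,0,0,0]
    - [5,0,0,0,0]
    - [5,0,0,0,0]
    - [4,0,0,0,0]
    - [4,0,0,0,0]
    - [4,0,0,0,0]
    - [4,0,0,0,0]

```text
clock: 11.32
eef_pos: [475.7, 53.1, 95.9]
ee_rot: [[0.982, 0.191, -0.002], [0.191, -0.982, -0.0], [-0.002, -0.0, -1.0]]
ft_force: [-3.0, -1.3, 2.3]
opening: 0.1
grasp_force: 1.7
```

Request:
play_rows:
  series:
    - [3,0,0,0,0]
    - [3,0,0,0,0]
    - [3,0,0,0,0]
    - [3,0,0,0,0]
    - [2,0,0,0,0]
    - [2,0,0,0,0]

```text
clock: 11.82
eef_pos: [492.3, 56.3, 95.8]
ee_rot: [[0.982, 0.191, 0.0], [0.191, -0.982, -0.0], [0.0, 0.0, -1.0]]
ft_force: [-0.8, -0.8, -0.6]
opening: 0.1
grasp_force: 0.8
```

Request:
play_rows:
  series:
    - [2,0,0,0,0]
    - [2,0,0,0,0]
    - [1,0,0,0,0]
    - [0,0,0,0,0]

```text
clock: 12.15
eef_pos: [497.3, 57.4, 96.0]
ee_rot: [[0.982, 0.191, 0.001], [0.191, -0.982, 0.0], [0.001, 0.0, -1.0]]
ft_force: [-1.0, -0.7, -0.0]
opening: 0.0
grasp_force: 0.3
```

Request:
play_rows:
  series:
    - [1,0,0,0,0]
    - [1,0,0,0,0]
    - [0,0,0,0,0]

```text
clock: 12.4
eef_pos: [498.9, 57.6, 96.0]
ee_rot: [[0.982, 0.191, 0.0], [0.191, -0.982, -0.0], [0.0, 0.0, -1.0]]
ft_force: [-0.9, -2.2, -0.4]
opening: -0.1
grasp_force: 0.6
```

Request:
play_rows:
  series:
    - [1,0,0,0,0]
    - [1,0,0,0,0]
    - [0,0,0,0,0]

```text
clock: 12.65
eef_pos: [500.2, 57.7, 95.8]
ee_rot: [[0.982, 0.191, -0.002], [0.191, -0.982, -0.0], [-0.002, 0.0, -1.0]]
ft_force: [-3.0, -1.7, 2.4]
opening: 0.3
grasp_force: 1.9
```

Request:
play_rows:
  series:
    - [1,0,0,0,0]
    - [1,0,0,0,0]
    - [0,0,0,0,0]

```text
clock: 12.9
eef_pos: [500.5, 57.7, 95.6]
ee_rot: [[0.982, 0.19, -0.006], [0.19, -0.982, -0.001], [-0.006, -0.0, -1.0]]
ft_force: [-8.1, -2.5, 6.7]
opening: 0.2
grasp_force: 3.9
```

Run:
```python
from h import *
grab('wrist','w6.png');grab('scene','s6.png');grab('side','d6.png')
s=sensors.observe(); print(s['clock'],s['eef_pos'],s['ft_force'])
A=[cv2.resize(cv2.imread('pics/w6.png'),(400,250)),cv2.resize(cv2.imread('pics/s6.png')[180:260,295:375],(350,350),interpolation=cv2.INTER_CUBIC),cv2.resize(cv2.imread('pics/d6.png')[165:235,295:395],(400,280),interpolation=cv2.INTER_CUBIC)]
L=np.vstack([A[0],A[2]]); R=np.zeros((530,350,3),np.uint8); R[:350]=A[1]
cv2.imwrite('pics/m6.png',np.hstack([L,R]))
```

```text
13.05 [500.40417049  57.68788866  95.56649481] [-7.58781021 -2.94817666  6.52854328]
```

View pics/m6.png

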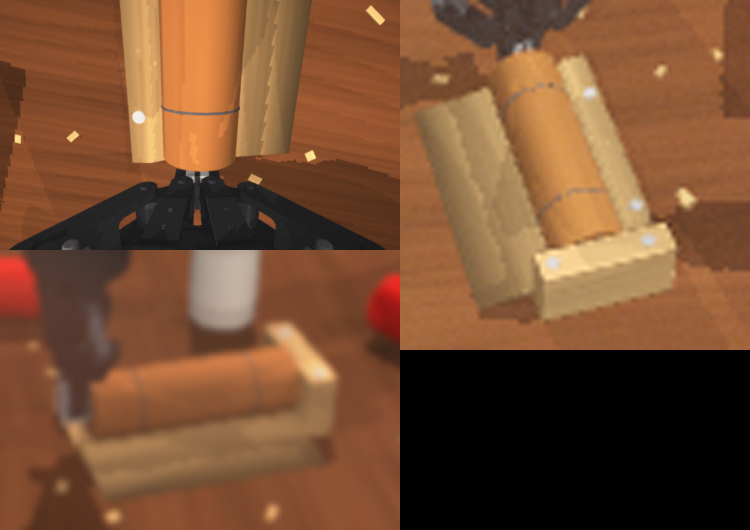

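The blank's far end is at the stop in the scene and side views. The force rises while the tool stalls at the expected home position. One firmer nudge to confirm, then I retreat.

Request:
play_rows:
  series:
    - [1,0,0,0,0]
    - [1,0,0,0,0]
    - [0,0,0,0,0]
    - [0,0,0,0,0]

```text
clock: 13.38
eef_pos: [500.6, 57.7, 95.2]
ee_rot: [[0.982, 0.19, -0.01], [0.19, -0.982, -0.001], [-0.01, -0.001, -1.0]]
ft_force: [-10.9, -2.4, 8.1]
opening: -0.1
grasp_force: 5.6
```

Request:
play_rows:
  series:
    - [-4,0,0,0,0]
    - [-6,0,0,0,0]
    - [-10,0,0,0,0]
    - [-10,0,0,0,0]
    - [0,0,-20,0,0]
    - [0,0,-20,0,0]
    - [0,0,-20,0,0]
    - [0,0,0,0,0]
    - [0,0,0,0,0]
    - [0,0,0,0,0]

```text
clock: 14.22
eef_pos: [474.5, 53.1, 155.5]
ee_rot: [[0.982, 0.191, -0.0], [0.191, -0.982, 0.0], [-0.0, -0.0, -1.0]]
ft_force: [0.1, 0.1, -0.3]
opening: -0.0
grasp_force: 0.0
```

Run:
```python
from h import *
for n in('scene','side'):
    grab(n,n+'7.png'); a=cv2.imread(f'pics/{n}7.png').astype(int);
    for f in ([0],):
        b=cv2.imread(f"pics/{'s6' if n=='scene' else 'd6'}.png").astype(int)
        d=np.abs(a-b).sum(2)>60; y,x=np.nonzero(d); print(n,x.min(),x.max(),y.min(),y.max())
        # blank region stop-side change
        print((d[205:245,325:355] if n=='scene' else d[180:220,335:385]).sum())
```

```text
scene 125 360 0 288
0
side 39 335 0 399
0
```

The tool stalled firmly, and nothing near the stop moved as I backed away. I'm handing in.

```bash
python3 -c "
from workcell import bot
print(bot.job_done())"
```

```text
the job is handed in; nothing more can be done
None
```

The blank was rolled up the ramp into the V, then pushed along it until it butted against the end stop. The job was handed in at about 14 s, with the arm clear of the blank; the hand-in gave no verdict.

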